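Load and start the ultrasonic parts cleaner

ROBOT

A 7-joint arm with a two-finger parallel gripper is mounted at the origin on the work surface. World frame = base frame: x ahead of the robot, y to its left, z up, the work surface at z = 0. Lengths are in m, angles in degrees, forces in N, time in s.
With the tool pointing down it reaches from about 0.35 to 0.775 m from the base axis. Payload 3.1 kg.
Tool frame: the origin (TCP) lies on the centre line of the jaws, within the pads' length; the fingertips stand 17 mm ahead of it and the grasp point (between the pads) lies 2 mm behind it (robot.tip_reach is the distance from the TCP to the fingertips, in m); z points along the fingers, y is the line along which they close (so a half turn about z gives the same grasp; the last joint's range is limited). The gripper opens to 85 mm and grips with 20 to 120 N. Pads are 22 mm wide; open, the fingers measure 114 mm over their backs; the gripper's body (76 mm by 85 mm) begins 54 mm behind the grasp point. The pads swing forward as they close: fully open they stand 13 mm farther back than shut.
Start: joints at [-75.957, 17.813, 0.802, 86.603, -0.252, 75.585, -1.558], TCP at [0.156, 0.528, 0.248] pointing down, gripper open.
Joint ranges: [-154.91, 154.91], [-16.99, 109.72], [-72.82, 74.43], [7.12, 147.25], [-82.49, 262.49], [11.32, 116.49], [-174.64, 174.64]. Speed limits (degrees/s): [159.86, 159.86, 180, 180, 180, 180, 180].

INTERFACE

Orientations are given as [roll, pitch, yaw] about the fixed x, y, z axes, in that order (R = Rz(yaw) Ry(pitch) Rx(roll)).
In Python, from station import robot, fingers, vision, workorder, recognise gives the robot as it stands. Calls block until the motion is done:
- robot.move_to(position, orientation): joint-space move of the TCP to a pose.
- robot.line_to(position, orientation=None, velocity=0.15, f_stop=None): straight line of the TCP; orientation=None keeps the orientation; velocity is the mean speed in m/s. With f_stop (N) it stops when the force on the tool has changed by that much, and returns True; else False.
- robot.move_j(angles): joint-space move.
- fingers.gripper_to(opening, force=None): opening from 0.0 (shut) to 1.0 (fully open); force is the grip in N (None keeps the last); returns when the fingers have stopped.
- robot.pause(seconds).
- robot.inverse_kinematics(position, orientation): joint angles nearest the present ones, or None.
- vision.grab_frame(name): name is "scene" or "top" or "wrist"; returns the picture (384x512x3 uint8, red, green, blue); there is no depth.
- vision.calibration(name): a dict with "mtx" (3x3 intrinsics, pixels), "extrinsics" (4x4, takes a point from world to camera coordinates); the wrist camera has in their place "T_tool_cam" (4x4, takes a point from camera to tool coordinates, whose origin is the TCP and whose axes are the flange's). Camera axes: x right, y up, looking along -z (the intrinsics and any distortion apply to the point x, -y, -z); pixel columns grow to the right and rows downward; lengths in m; the calibration is good to about 2 mm. A picture is of the moment at which its call begins: read the wrist's pose just before it. calibration takes no time and is no camera call.
A pose or a line that the arm cannot do raises robot.PlanningError and nothing moves.
- workorder.close_job(): hands the job in; it is judged then, once.
Trained networks look in the newest picture that a camera, given by its name, has taken for a name from the list of things; names that differ only in an ending like _2 or _b are one class to them, and where a whole thing is asked for, a point or a joint stands for the part that bears it (a point fixed in the world has none). Each returns a list of dicts, best first, with "p" (0 to 1); they miss things now and then, are a little off and sometimes report something else, mostly with a low value. They report only what shows in the picture. A call takes as long as a camera call.
- recognise(label, camera): "rect" ([centre column, centre row, width, height] in pixels, round what is visible of it).
Readings, each from a call of its own:
- robot.current_time_s(): time.
- robot.current_joint_positions(): joint angles.
- robot.current_dq(): joint speeds.
- robot.current_joint_torque(): joint torques, N m.
- robot.current_tool_pos(): TCP position.
- robot.current_eef_rot(): TCP orientation.
- robot.current_contact_force(): force on the tool from outside, world axes, zero at the start.
- robot.current_torque(): the same for the moment, N m.
- robot.current_finger_gap(): opening from 0.0 (shut) to 1.0 (fully open).
- robot.current_gripper_force(): force on a finger pad.
Only numpy, scipy, OpenCV 4.12 (cv2) and the standard library are available. Lean on these libraries where they do the work, as an engineer would, in place of code of your own. Each camera call takes 0.05 s, during which the arm holds its last target. There are 200 camera calls.

TASK

Clear the small parts for cleaning: drop every steel hex hose fitting into the open tank of the ultrasonic cleaner and every used white disc filter into the steel waste pot. Only when all of them are in, plug the grey timer module fully home into the socket on the generator unit, and after that throw the unit's lever switch all the way over to on, leaning away from the front panel. Keep the waste pot upright and leave the other things on the bench where they are.

Things in the scene. Friction and masses are not known exactly. Their poses are not given: they have to be found in the camera images.
- fitting0: steel hose fitting (3 to 5 are present, the rest None): hexagonal foot 32 mm across flats and 14 mm high, above it a round stub 20 mm in diameter up to 40 mm; 60 to 110 g. Origin: centre of the underside of the foot, z along the stub. It stands on its foot on the bench
- fitting1: steel hose fitting (3 to 5 are present, the rest None): hexagonal foot 32 mm across flats and 14 mm high, above it a round stub 20 mm in diameter up to 40 mm; 60 to 110 g. Origin: centre of the underside of the foot, z along the stub. It stands on its foot on the bench
- fitting2: steel hose fitting (3 to 5 are present, the rest None): hexagonal foot 32 mm across flats and 14 mm high, above it a round stub 20 mm in diameter up to 40 mm; 60 to 110 g. Origin: centre of the underside of the foot, z along the stub. It stands on its foot on the bench
- fitting3: steel hose fitting (3 to 5 are present, the rest None): hexagonal foot 32 mm across flats and 14 mm high, above it a round stub 20 mm in diameter up to 40 mm; 60 to 110 g. Origin: centre of the underside of the foot, z along the stub. It stands on its foot on the bench
- fitting4: steel hose fitting (3 to 5 are present, the rest None): hexagonal foot 32 mm across flats and 14 mm high, above it a round stub 20 mm in diameter up to 40 mm; 60 to 110 g. Origin: centre of the underside of the foot, z along the stub. It stands on its foot on the bench
- filter0: used disc filter, white plastic (2 or 3 are present, the rest None): flat disc 44 mm in diameter and 12 mm thick, above it a slim nozzle 14 mm in diameter up to 40 mm; about 20 g. Origin: centre of the underside of the disc, z along the nozzle. It stands on its disc on the bench
- filter1: used disc filter, white plastic (2 or 3 are present, the rest None): flat disc 44 mm in diameter and 12 mm thick, above it a slim nozzle 14 mm in diameter up to 40 mm; about 20 g. Origin: centre of the underside of the disc, z along the nozzle. It stands on its disc on the bench
- filter2: used disc filter, white plastic (2 or 3 are present, the rest None): flat disc 44 mm in diameter and 12 mm thick, above it a slim nozzle 14 mm in diameter up to 40 mm; about 20 g. Origin: centre of the underside of the disc, z along the nozzle. It stands on its disc on the bench
- plug: timer module, a grey block plug standing on the bench: black foot 30 x 42 x 18 mm (x, y, z), above it the grey body 38 x 50 mm from z = 18 to 58 mm; its shoulder comes to rest on the socket's face. 160 g. Origin: centre of the underside of the foot, z up. It fits the socket either way round (half a turn)
- bath: ultrasonic cleaner, fixed: white housing 170 x 210 x 85 mm (x, y, z) around an open steel tank 130 x 170 mm; tank floor at z = 25 mm, rim at 85 mm, walls 20 mm thick. Origin: centre of its underside; z up
- pot: steel waste pot, loose, 0.4 kg, round and open: 114 mm across the foot, 124 mm across the rim, 110 mm high, wall 4 mm, inner floor at 5 mm. Origin: centre of its underside
- unit: the cleaner's grey generator unit, fixed: 150 x 200 x 70 mm (x, y, z), socket and switch on its flat top. Origin: centre of its underside; x away from its dark front panel
- socket (a point): centre of the socket's mouth on the unit's top (unit frame x 0, y +45 mm, z 70 mm); axes as the unit's. Rectangular hole 33 x 45 mm (x, y), 22 mm deep, with a 3 mm lead-in chamfer; the plug's x axis goes along the unit's x, either way
- switch (a joint): lever switch on the unit's top (pivot at unit frame x 0, y -55 mm, z 92 mm, about the unit's y): 0 to 0.12 rad at the start = off, leaning 0.5 rad to the unit's -x at 0; 1.0 = fully on, leaning as far to +x. It stays where it is left and needs about 1.5 N at the knob
- switch_tip (a point): centre of the black ball knob (26 mm in diameter) at the end of the lever, 55 mm from the pivot; moves with the lever. The lever's rod below it is 10 mm thick
- bottle: bystander: capped glass bottle, 70 mm in diameter, 150 mm high; origin under its centre
- jar: bystander: amber jar, 76 mm in diameter, 90 mm high; origin under its centre
- wrench: bystander: steel wrench 110 mm long, lying flat on the robot's side of the small parts; origin under its middle
- dish: bystander: shallow glass dish, 80 mm in diameter, 15 mm high; origin under its centre
- spatula: bystander: lab spatula 120 mm long, lying flat on the robot's side of the small parts; origin under its middle
- beaker: bystander: glass beaker, 70 mm in diameter, 90 mm high; origin under its centre

How it is judged:
By the outcome, as a careful person would: the job done as asked, in the order asked, and still so for the second after the job is handed in, with the robot touching nothing.
Of fitting0, fitting1, fitting2, fitting3, fitting4 only 3 to 5 are there at a start; the rules pass over those that are not, and their reading is None.
Of filter0, filter1, filter2 only 2 to 3 are there at a start; the rules pass over those that are not, and their reading is None.
At some moment in a run one of fitting0, fitting1, fitting2, fitting3, fitting4, filter0, filter1, filter2 may be knocked a few centimetres aside while the robot is not near it.
It also fails if it takes over 210 s, if anything falls off the work surface, if the arm or the gripper's body presses on something with over 40 N, if the wrist force passes 120 N, or if a joint passes its speed limit or range.

## Working session

There is one attempt and no reset: what is moved stays moved. The work goes in short steps, each a Python script; the robot and the scene stay as the last script left them, time stands still between calls to the robot, and variables do not carry over. Pictures are saved under pics/ and viewed, at most 14 in all, crops included, and the job is handed in when it is done.

```bash
ls; mkdir -p pics; python3 - <<'E'
from station import robot, fingers, vision, workorder, recognise
import cv2, numpy as np
for c in ("scene","top","wrist"):
    im=vision.grab_frame(c); cv2.imwrite(f"pics/{c}0.png",im[:,:,::-1])
    k=vision.calibration(c); print(c,{a:np.round(np.array(b),4).tolist() for a,b in k.items()})
for c in ("top","scene"):
    for l in ["fitting0","filter0","plug","bath","pot","unit","socket","switch","switch_tip","bottle","jar","wrench","dish","spatula","beaker"]:
        try: print(c,l,[(round(d["p"],2),np.round(d["rect"]).astype(int).tolist()) for d in recognise(l,c)])
        except Exception as e: print(l,e)
print(robot.current_time_s(),robot.current_eef_rot())
E
```

```text
pics
scene {'mtx': [[358.0092, 0.0, 252.9508], [0.0, 358.0092, 190.1861], [0.0, 0.0, 1.0]], 'extrinsics': [[-0.6079, 0.7939, -0.0137, 0.383], [-0.5434, -0.4035, 0.7361, 0.1983], [0.5789, 0.4549, 0.6767, -1.4604], [0.0, 0.0, 0.0, 1.0]]}
top {'mtx': [[487.5227, 0.0, 266.2286], [0.0, 487.5227, 197.1828], [0.0, 0.0, 1.0]], 'extrinsics': [[0.0059, -0.9999, -0.0085, -0.0134], [0.9981, 0.0054, 0.0615, -0.5594], [-0.0614, -0.0088, 0.9981, -1.4566], [0.0, 0.0, 0.0, 1.0]]}
wrist {'mtx': [[274.6855, 0.0, 256.4548], [0.0, 274.6855, 193.3773], [0.0, 0.0, 1.0]], 'T_tool_cam': [[0.001, 0.9546, 0.298, 0.0758], [1.0, -0.0015, 0.0012, -0.0005], [0.0015, 0.298, -0.9546, -0.1251], [0.0, 0.0, 0.0, 1.0]]}
top fitting0 [(0.62, [235, 233, 11, 10]), (0.55, [151, 249, 13, 12]), (0.54, [200, 245, 11, 13]), (0.4, [355, 259, 9, 10])]
top filter0 [(0.65, [379, 248, 19, 16]), (0.62, [326, 244, 8, 12]), (0.59, [295, 236, 14, 18]), (0.53, [431, 232, 34, 25])]
top plug [(0.56, [261, 236, 17, 21])]
top bath [(0.84, [358, 179, 74, 60])]
top pot [(0.63, [164, 191, 45, 44])]
top unit [(0.78, [264, 165, 73, 63])]
top sock
[... 819 characters left out ...]
 [(0.82, [190, 192, 83, 68])]
scene pot [(0.8, [354, 261, 52, 62])]
scene unit [(0.86, [250, 231, 80, 86]), (0.43, [235, 162, 13, 9]), (0.21, [278, 178, 23, 14])]
scene socket [(0.8, [247, 231, 81, 86]), (0.16, [427, 287, 31, 25])]
scene switch [(0.63, [240, 198, 4, 13])]
scene switch_tip [(0.45, [240, 198, 7, 16])]
scene bottle [(0.85, [146, 150, 26, 37])]
scene jar [(0.98, [178, 145, 19, 30]), (0.23, [428, 287, 33, 26])]
scene wrench [(0.59, [332, 203, 23, 20])]
scene dish [(0.81, [429, 288, 34, 27]), (0.18, [371, 225, 12, 16])]
scene spatula [(0.7, [286, 198, 12, 23]), (0.67, [278, 178, 19, 16])]
scene beaker [(0.58, [276, 298, 28, 44])]
1.65 [1.79996457e+02 2.71021137e-03 1.63568140e+02]
```

```bash
python3 - <<'E'
import cv2
a=cv2.imread("pics/top0.png")[80:300,60:480]; cv2.imwrite("pics/a.png",cv2.resize(a,(800,419),interpolation=cv2.INTER_CUBIC))
a=cv2.imread("pics/scene0.png")[110:340,120:460]; cv2.imwrite("pics/b.png",cv2.resize(a,(800,541),interpolation=cv2.INTER_CUBIC))
E
```

```text
(no output)
```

View pics/a.png

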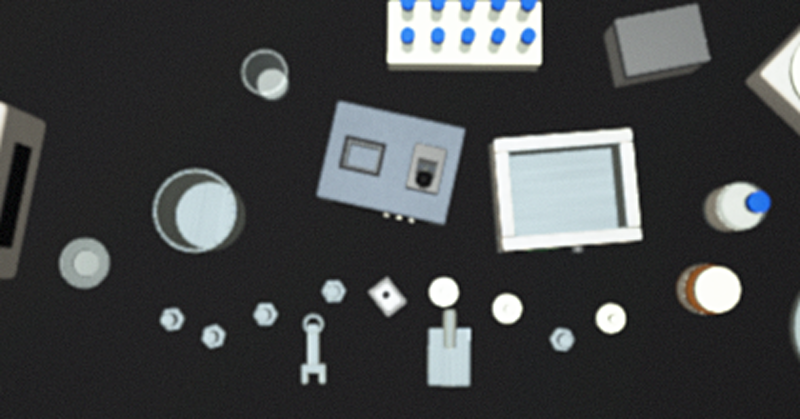

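View pics/b.png

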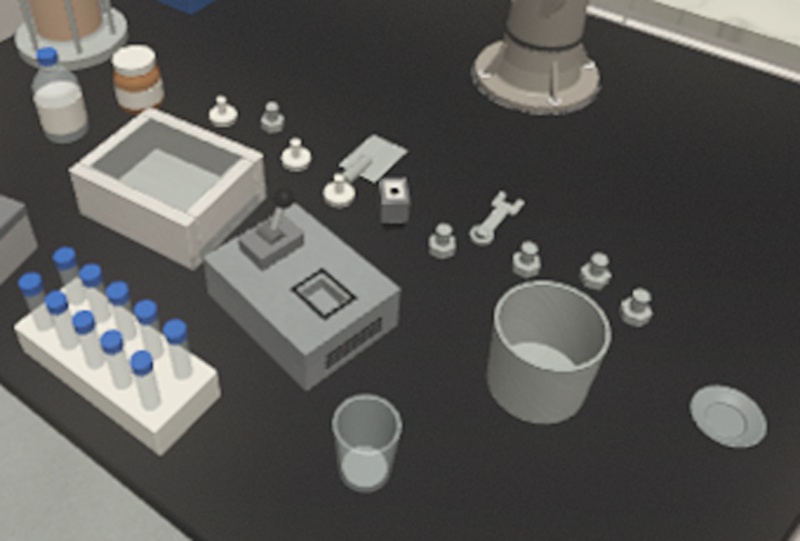

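The top picture shows five fittings, three filters, the plug (yawed ~45°), the unit with its front towards the robot, the bath at right and the pot at left. I'll write helpers and fix all the positions from this view.

```bash
cat > h.py <<'E'
from station import robot, fingers, vision, workorder, recognise
import cv2, numpy as np
from scipy.optimize import least_squares
from scipy.spatial.transform import Rotation as R
def cam(name):
    c=vision.calibration(name); K=np.array(c["mtx"])
    if name=="wrist":
        T=np.eye(4); T[:3,:3]=R.from_euler("xyz",robot.current_eef_rot(),degrees=True).as_matrix()
        T[:3,3]=robot.current_tool_pos(); E=np.linalg.inv(T@np.array(c["T_tool_cam"]))
    else: E=np.array(c["extrinsics"])
    return K,E
def proj(KE,P):
    K,E=KE; q=np.atleast_2d(P)@E[:3,:3].T+E[:3,3]; q=q*[1,-1,-1]
    return (q/q[:,2:])@K.T[:,:2]
def back(KE,uv,z):
    K,E=KE; d=np.linalg.inv(K)@[uv[0],uv[1],1]; d=E[:3,:3].T@(d*[1,-1,-1]); o=-E[:3,:3].T@E[:3,3]
    return (o+d*(z-o[2])/d[2])[:2]
t=np.linspace(0,2*np.pi,24)
def ring(r,z): return np.c_[r*np.cos(t),r*np.sin(t),0*t+z]
MODEL={"fitting":np.r_[ring(.0175,0),ring(.0175,.014),ring(.01,.04)],"filter":np.r_[ring(.022,0),ring(.022,.012),ring(.007,.04)]}
def snap(name,save=None):
    KE=cam(name); im=vision.grab_frame(name)
    if save: cv2.imwrite(f"pics/{save}.png",im[:,:,::-1])
    return KE,im
def blobs(im,thr=70,amin=25):
    g=cv2.GaussianBlur(im,(3,3),0).max(2); n,_,s,c=cv2.connectedComponentsWithStats((g>thr).astype(np.uint8))
    return [tuple(s[i]) for i in range(1,n) if s[i][4]>=amin]
def fitbox(KE,kind,box,p0):
    x,y,w,h=box[:4]; c=np.array([x+(w-1)/2,y+(h-1)/2])
    def f(p):
        q=proj(KE,MODEL[kind]+[p[0],p[1],0]); return (q.min(0)+q.max(0))/2-c
    s=least_squares(f,p0); q=proj(KE,MODEL[kind]+[*s.x,0])
    return s.x,np.ptp(q,axis=0)-[w-1,h-1]   # position, predicted minus seen box size
def ryaw(p): return (np.degrees(np.arctan2(p[1],p[0]))+360)%360-180
E
python3 - <<'E'
from h import *
KE=cam("top"); im=cv2.imread("pics/top0.png")[:,:,::-1]
s=800/420
def w(c,z): return np.round(back(KE,(60+c[0]/s,80+c[1]/s),z),4)
B=blobs(im,70,20)
for kind,cs in (("fitting",[(172,319),(213,336),(265,314),(334,291),(562,339)]),("filter",[(443,291),(507,308),(611,318)])):
    for c in cs:
        u=np.array((60+c[0]/s,80+c[1]/s)); b=min(B,key=lambda b:np.hypot(b[0]+b[2]/2-u[0],b[1]+b[3]/2-u[1]))
        p,e=fitbox(KE,kind,b,w(c,.03)); print(kind,w(c,.03),np.round(p,4),np.round(e,1),b[4])
print("plug",w((387,296),.058))
print("pot rim",[w(c,.11) for c in((153,210),(238,210),(195,169),(195,252))])
U=[w(c,.07) for c in((337,101),(465,127),(444,223),(318,197))];print("unit",U,np.mean(U,0))
print("bath",[w(c,.085) for c in((490,141),(631,130),(641,240),(499,251))])
print("knob",w((424,178),.14),"socket",w((362,155),.07))
E
```

```text
fitting [0.4065 0.3347] [0.407  0.3427] [-0.4 -0.3] 142
fitting [0.3804 0.2699] [0.3788 0.2754] [-0.5 -1.1] 142
fitting [0.4152 0.1889] [0.4154 0.1941] [-0.8 -1.3] 146
fitting [0.4518 0.0812] [0.4538 0.0853] [-1.2 -0.4] 141
fitting [ 0.3793 -0.2751] [ 0.3793 -0.2774] [-0.6 -1.1] 146
filter [ 0.4528 -0.0895] [ 0.3886 -0.0995] [ -8.3 -43.2] 1079
filter [ 0.4269 -0.1896] [ 0.4268 -0.1917] [-1.  -2.4] 241
filter [ 0.4124 -0.3517] [ 0.4128 -0.3546] [-0.5 -2.3] 240
plug [ 0.4449 -0.0023]
pot rim [array([0.5716, 0.3468]), array([0.5723, 0.2198]), array([0.6334, 0.2852]), array([0.5093, 0.2828])]
unit [array([0.7448, 0.0766]), array([ 0.7052, -0.1209]), array([ 0.557, -0.089]), array([0.5959, 0.1043])] [ 0.650725 -0.00725 ]
bath [array([ 0.6814, -0.1579]), array([ 0.6992, -0.372 ]), array([ 0.532 , -0.3854]), array([ 0.5142, -0.1714])]
knob [ 0.6182 -0.0564] socket [0.6611 0.0373]
```

Sizes agree (unit 0.20 x 0.15, bath 0.21 x 0.17, pot 0.126), so I'll start with one fitting.

```bash
cat >> h.py <<'E'
BATH=np.array([.607,-.272]); POT=np.array([.572,.283]); CARRY=.20
def look(kind,p,save=None,zh=.16):
    robot.move_to([*p,zh],[180,0,ryaw(p)])
    KE,im=snap("wrist",save)
    u=proj(KE,[[*p,.015]])[0]
    best=None
    for b in blobs(im,70,200):
        x,e=fitbox(KE,kind,b,p); d=np.linalg.norm(x-p)
        if np.abs(e).max()<14 and d<.06 and (best is None or d<best[2]): best=(x,e,d)
    return best
def pick_place(kind,p,dest,save=None):
    t0=robot.current_time_s(); p=np.array(p)
    r=look(kind,p,save)
    if r is None: print("not seen"); return False
    if r[2]>.02: r=look(kind,r[0]) or r
    x=r[0]; o=[180,0,ryaw(p)]; print(kind,"at",np.round(x,4),"size err",np.round(r[1],1),"moved",round(r[2],4))
    fingers.gripper_to(.6)
    robot.move_to([*x,.09],o); 
    zg=.036 if kind=="fitting" else .034
    hit=robot.line_to([*x,zg],o,f_stop=10)
    fingers.gripper_to(0,40)
    g1=robot.current_finger_gap()
    robot.line_to([*x,CARRY],velocity=.3); g2=robot.current_finger_gap()
    print("hit",hit,"gap mm",np.round(85*np.array([g1,g2]),1))
    if g2*85<5: return False
    dest=np.array(dest); d=ryaw(dest)
    robot.move_to([*dest,CARRY],[180,0,d]); g=robot.current_finger_gap()*85
    robot.line_to([*dest,.095 if kind=="fitting" else .13],velocity=.3)
    fingers.gripper_to(.6); robot.line_to([*dest,CARRY],velocity=.3)
    print("gap before release",round(g,1),"took",round(robot.current_time_s()-t0,1)); return g>5
E
python3 - <<'E'
from h import *
fingers.gripper_to(.6)
pick_place("fitting",[.3793,-.2774],BATH+[.0,-.045],"w1")
print(robot.current_time_s())
E
```

```text
fitting at [ 0.3786 -0.2779] size err [ 0.  -1.9] moved 0.0009
hit False gap mm [18.5 18.5]
gap before release 18.5 took 7.5
9.625
```

View pics/w1.png

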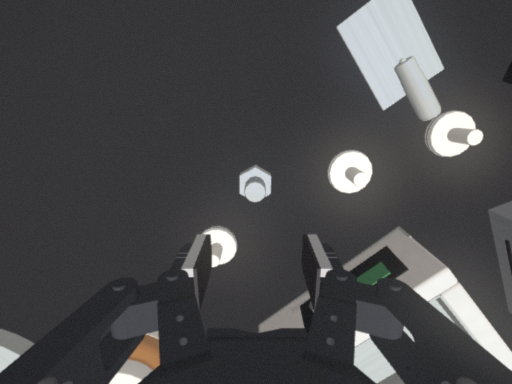

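The wrist view shows the fitting centred at (255,184), the filters at (350,172) and (217,246), and the third filter touching the spatula handle at (450,133). The pick worked, so the rest follow.

```bash
python3 - <<'E'
from h import *
jobs=[("filter",[.4128,-.3546],POT+[-.02,-.015]),("fitting",[.407,.3427],BATH+[.03,-.01]),("filter",[.4268,-.1917],POT+[.01,.02]),
("fitting",[.3788,.2754],BATH+[-.02,0]),("fitting",[.4154,.1941],BATH+[.025,.035]),("fitting",[.4538,.0853],BATH+[-.02,.045])]
for i,j in enumerate(jobs):
    if not pick_place(*j,save=f"j{i}"): print("FAIL",j); break
print(robot.current_time_s())
E
```

```text
filter at [ 0.413  -0.3551] size err [-5.4 -1.7] moved 0.0006
hit False gap mm [12.6 12.3]
gap before release 12.2 took 6.6
not seen
FAIL ('fitting', [0.407, 0.3427], array([ 0.637, -0.282]))
17.0167
```

```bash
python3 - <<'E'
from h import *
KE,im=snap("wrist"); p=[.407,.3427]; print(proj(KE,[[*p,.015]]),blobs(im,70,200))
for b in blobs(im,70,200): print(b,fitbox(KE,"fitting",b,p))
snap("top","top1")
a=cv2.imread("pics/top1.png")[80:300,60:480]; cv2.imwrite("pics/top1c.png",np.vstack([cv2.resize(a,(560,293),interpolation=cv2.INTER_CUBIC),cv2.resize(im[:,:,::-1],(560,300))]))
E
```

```text
[[259.12441264 186.25080514]] [(np.int32(0), np.int32(0), np.int32(512), np.int32(384), np.int32(196608))]
(np.int32(0), np.int32(0), np.int32(512), np.int32(384), np.int32(196608)) (array([0.41457356, 0.34424252]), array([-477.17184587, -345.37763545]))
```

View pics/top1c.png

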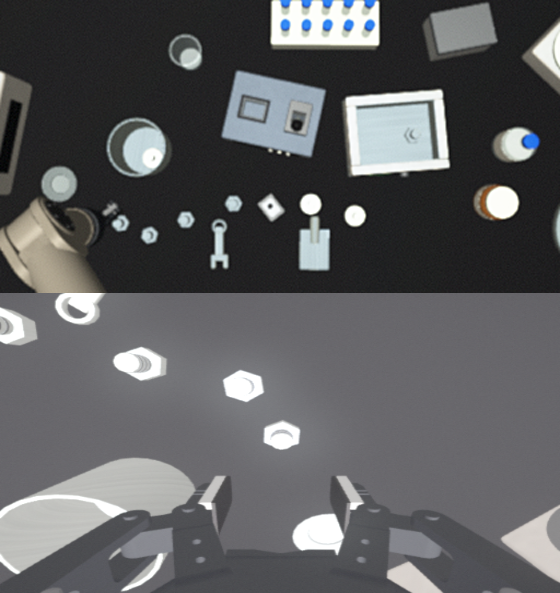

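The top view (upper half) shows a filter in the pot and a fitting in the tank. The wrist view (lower half) shows the wanted fitting where predicted, at about (257,183), but the exposure is brighter, so I'll threshold relative to the bench level.

```bash
sed -i 's/^    g=cv2.GaussianBlur(im,(3,3),0).max(2);/    g=cv2.GaussianBlur(im,(3,3),0).max(2); thr=np.median(g)+50 if thr is None else thr;/; s/blobs(im,70,200)/blobs(im,None,200)/' h.py
python3 - <<'E'
from h import *
jobs=[("fitting",[.407,.3427],BATH+[.03,-.01]),("filter",[.4268,-.1917],POT+[.01,.02]),
("fitting",[.3788,.2754],BATH+[-.02,0]),("fitting",[.4154,.1941],BATH+[.025,.035]),("fitting",[.4538,.0853],BATH+[-.02,.045])]
for i,j in enumerate(jobs):
    if not pick_place(*j,save=f"k{i}"): print("FAIL",j); break
print(robot.current_time_s())
E
```

```text
fitting at [0.4058 0.3391] size err [ 0.1 -0.1] moved 0.0038
hit False gap mm [18.1 18.5]
gap before release 18.3 took 6.3
filter at [ 0.4266 -0.1922] size err [-0.5  0.3] moved 0.0006
hit False gap mm [12.2 12.2]
gap before release 12.2 took 6.3
fitting at [0.3791 0.2727] size err [-0.9  0. ] moved 0.0027
hit False gap mm [18.6 18.3]
gap before release 18.6 took 6.6
fitting at [0.4144 0.1907] size err [0.1 0.9] moved 0.0035
hit False gap mm [18.4 18.2]
gap before release 18.2 took 7.2
fitting at [0.4529 0.0836] size err [-2.  2.] moved 0.0019
hit False gap mm [18.5 18. ]
gap before release 18.5 took 6.3
49.8917
```

Now a look at the last filter beside the spatula, the plug and the socket from the wrist.

```bash
python3 - <<'E'
from h import *
p=[.4528,-.0895]
robot.move_to([*p,.16],[180,0,ryaw(p)]); KE,a=snap("wrist","f3"); print("filter px",proj(KE,[[*p,.012]]))
for thr in (None,200,225,245):
    for b in blobs(a,thr,200):
        x,e=fitbox(KE,"filter",b,p)
        if abs(e).max()<14: print(thr,np.round(x,4),np.round(e,1),[int(v) for v in b])
_,t=snap("top","top2")
cv2.imwrite("pics/c2.png",np.hstack([a[:,:,::-1],cv2.resize(t[100:260,130:400,::-1],None,fx=1.0,fy=1.0)]) if 0 else np.vstack([a[:,:,::-1],cv2.resize(t[120:220,130:410,::-1],(512,183))]))
E
```

```text
filter px [[257.74297074 183.40829985]]
None [ 0.452  -0.0918] [-0.5  0.3] [234, 160, 44, 44, 1541]
None [ 0.5956 -0.174 ] [13.5 -2.3] [200, 286, 25, 48, 605]
None [ 0.6276 -0.0765] [ 1.8 14. ] [278, 303, 36, 32, 891]
None [0.6744 0.1228] [-7.2  7.2] [435, 305, 57, 39, 1196]
None [0.7031 0.0103] [ 4.7 -7. ] [354, 330, 34, 54, 1186]
None [ 0.651  -0.2891] [-7.3 -0. ] [114, 337, 46, 47, 1119]
200 [0.459  0.0136] [-1.4 -1.9] [333, 146, 49, 47, 1002]
200 [ 0.4525 -0.0919] [1.5 3.3] [235, 162, 42, 41, 1254]
200 [ 0.5935 -0.4081] [-7.9 12.4] [0, 322, 59, 34, 849]
200 [ 0.6545 -0.2835] [6.4 5. ] [126, 341, 32, 42, 488]
225 [0.459  0.0136] [0.6 0.1] [334, 147, 47, 45, 862]
225 [ 0.4526 -0.0914] [2.5 5.3] [236, 163, 41, 39, 1158]
245 [0.459  0.0136] [2.6 2.1] [335, 148, 45, 43, 712]
245 [ 0.4531 -0.092 ] [3.5 6.3] [236, 164, 40, 38, 1053]
```

View pics/c2.png

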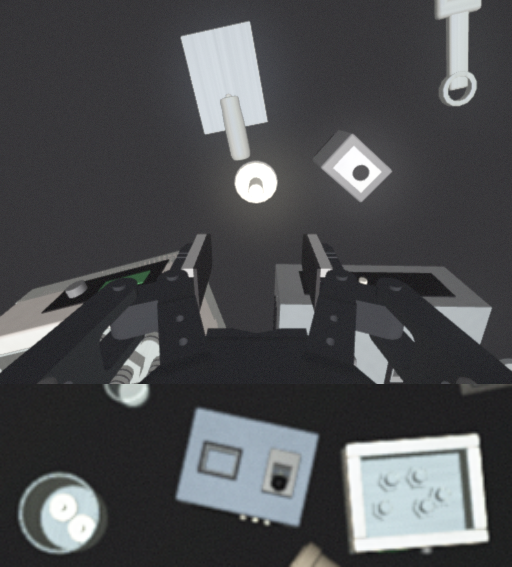

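Two filters are in the pot and five fittings in the tank. The last filter at (256,182) is separate from the spatula. I'll drop it in the pot, then view the plug and the socket from above.

```bash
python3 - <<'E'
from h import *
print(pick_place("filter",[.4528,-.0895],POT+[-.01,0]))
p=[.445,-.002]; robot.move_to([*p,.20],[180,0,180]); KE,a=snap("wrist","plug"); np.savez("plug.npz",K=KE[0],E=KE[1])
s=np.array([.660,.037]); robot.move_to([*s,.24],[180,0,168.5]); KE2,b=snap("wrist","sock"); np.savez("sock.npz",K=KE2[0],E=KE2[1])
print("plug px",proj(KE,[[*p,.058]]),"sock px",proj(KE2,[[*s,.07]]))
cv2.imwrite("pics/ps.png",np.hstack([cv2.resize(i[c-75:c+75,180:330,::-1],(400,400),interpolation=cv2.INTER_CUBIC) for i,c in ((a,185),(b,185))]))
print(robot.current_time_s())
E
```

```text
filter at [ 0.4521 -0.0919] size err [-1.5 -0.7] moved 0.0025
hit False gap mm [12.5 12.5]
gap before release 12.8 took 5.2
True
plug px [[255.82467878 185.46491147]] sock px [[257.87274317 179.9162146 ]]
58.2
```

View pics/ps.png

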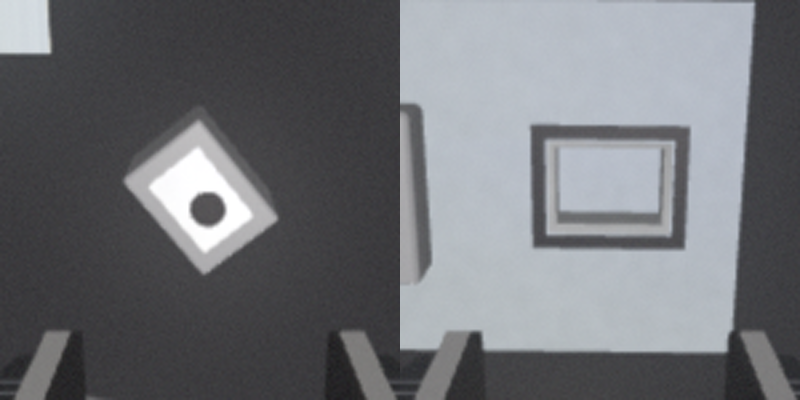

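Left: the plug's top corners are at (125,180), (202,122), (278,218) and (204,273). Right: the outer corners of the socket's dark frame are at (531,125), (690,127), (685,248) and (534,248), and the chamfer's at (547,140), (674,140), (671,236) and (548,235).

```bash
python3 - <<'E'
from h import *
s=400/150
def q(f,cs,z,off=0):
    d=np.load(f); P=np.array([back((d["K"],d["E"]),(180+(u-off)/s,110+v/s),z) for u,v in cs])
    e=np.roll(P,-1,0)-P; print(f,np.round(P.mean(0),4),"edges",np.round(np.linalg.norm(e,axis=1),4),"dirs",np.round(np.degrees(np.arctan2(e[:,1],e[:,0])),1))
q("plug.npz",[(125,180),(202,122),(278,218),(204,273)],.058)
q("sock.npz",[(531,125),(690,127),(685,248),(534,248)],.07,400)
q("sock.npz",[(547,140),(674,140),(671,236),(548,235)],.07,400)
E
```

```text
plug.npz [ 0.4443 -0.0019] edges [0.0363 0.0468 0.0361 0.0477] dirs [ 127.3   38.4  -51.2 -141.3]
sock.npz [0.6611 0.0378] edges [0.0644 0.0519 0.0644 0.0528] dirs [  77.9  -11.8 -101.4  168.2]
sock.npz [0.6611 0.0378] edges [0.0517 0.0412 0.0522 0.0408] dirs [  78.6  -11.6 -101.9  167.8]
```

```bash
python3 - <<'E'
from h import *
p=np.array([.4443,-.0019]); s=np.array([.6611,.0378])
robot.move_to([*p,.20],[180,0,38.5]); fingers.gripper_to(.85)
robot.line_to([*p,.04],[180,0,38.5],f_stop=10)
fingers.gripper_to(0,80); print("gap mm",85*robot.current_finger_gap())
robot.line_to([*p,.20]); print("gap mm",85*robot.current_finger_gap())
robot.move_to([*s,.20],[180,0,78.3]); robot.line_to([*s,.125])
print(robot.current_contact_force())
print(robot.line_to([*s,.0915],velocity=.03,f_stop=15),robot.current_tool_pos(),robot.current_contact_force(),robot.current_torque(),robot.current_time_s())
snap("wrist","ins"); snap("scene","ins_s")
E
```

```text
gap mm 36.81681250306281
gap mm 36.94716306349709
[ 0.19077583 -0.11674746 -0.95507658]
False [0.66079268 0.03781547 0.09288636] [-3.53013458 -0.02362899  5.69544471] [ 0.08073351  0.70978326 -0.00939218] 66.25
```

```bash
python3 - <<'E'
from h import *
s=robot.current_tool_pos()[:2]
print(robot.line_to([*s,.080],velocity=.03,f_stop=25),robot.current_tool_pos(),robot.current_contact_force())
c=cv2.imread("pics/ins_s.png"); snap("scene","ins_s2"); c=cv2.imread("pics/ins_s2.png")
cv2.imwrite("pics/ins.png",cv2.resize(c[150:290,180:320],(560,560),interpolation=cv2.INTER_CUBIC))
E
```

```text
True [0.66076472 0.03783652 0.09292116] [-0.73181301 -0.20269845  3.90257762]
```

View pics/ins.png

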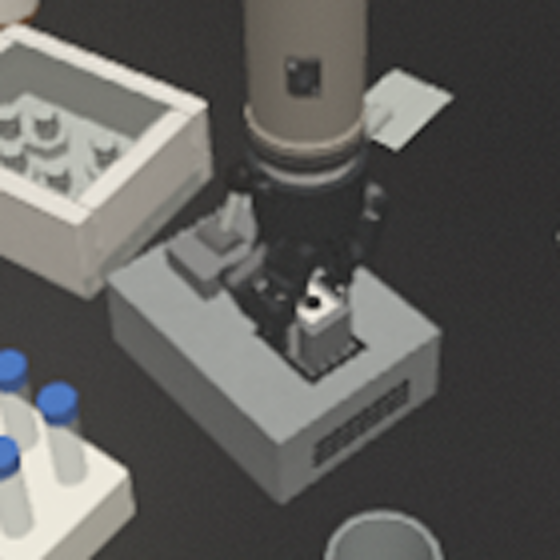

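It looks seated, with the body down on the socket frame. I'll release, check the height by pressing lightly with shut fingers, then throw the switch.

```bash
python3 - <<'E'
from h import *
s=np.array([.6611,.0378]); a=np.radians(-11.7); xd=np.array([np.cos(a),np.sin(a)]); yd=np.array([-xd[1],xd[0]])
fingers.gripper_to(.8); robot.line_to([*robot.current_tool_pos()[:2],.19],velocity=.2)
fingers.gripper_to(0,40)
robot.line_to([*s,.14]); print("press",robot.line_to([*s,.118],velocity=.02,f_stop=15),robot.current_tool_pos(),robot.tip_reach)
robot.line_to([*s,.22],velocity=.2)
pv=s-.1*yd; O=[180,0,168.3]
robot.move_to([*(pv-.075*xd),.22],O); snap("wrist","sw0")
robot.line_to([*(pv-.075*xd),.149])
print("push",robot.line_to([*(pv+.012*xd),.149],velocity=.05,f_stop=12),(robot.current_tool_pos()[:2]-pv)@xd,robot.current_contact_force())
robot.line_to([*(pv-.075*xd),.149]); robot.line_to([*(pv-.075*xd),.22])
q=pv+.03*xd; robot.move_to([*(q-.03*xd),.28],O); KE,b=snap("wrist","sw1")
for x in(-.0264,.0264): print(proj(KE,[[*(pv+x*xd),.14]]))
print("time",robot.current_time_s())
snap("scene","sc2"); c=cv2.imread("pics/sc2.png")[150:290,180:320]
cv2.imwrite("pics/sw.png",np.hstack([b[:,:,::-1][:,60:452],cv2.resize(c,(384,384))]))
E
```

```text
press True [0.66104895 0.03781479 0.12724935] 0.017
push True 0.0010583214793741433 [-0.6102184   0.27952005 -0.170982  ]
[[257.84584471 161.77168794]]
[[257.74895113 212.67632851]]
time 75.475
```

View pics/sw.png

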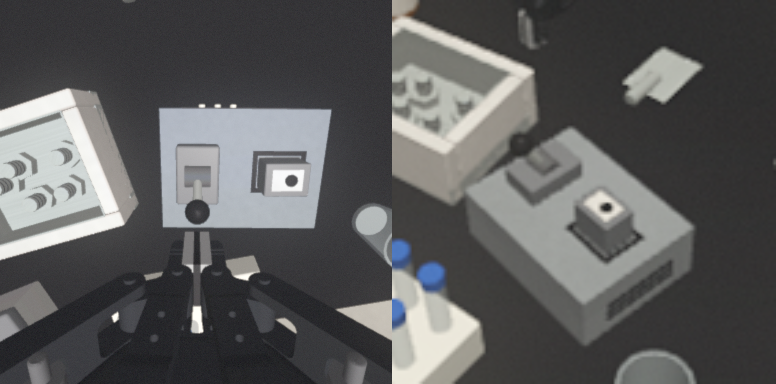

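The knob is at (257,212), matching the fully-on prediction (257.7,212.7). The plug's top is at 0.110 m, so it is fully home. I'll retreat and check everything from above.

```bash
python3 - <<'E'
from h import *
robot.move_to([.156,.528,.248],[180,0,163.57]); _,t=snap("top","end")
cv2.imwrite("pics/endc.png",cv2.resize(t[80:300,60:480,::-1],(800,419),interpolation=cv2.INTER_CUBIC))
E
```

```text
(no output)
```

View pics/endc.png

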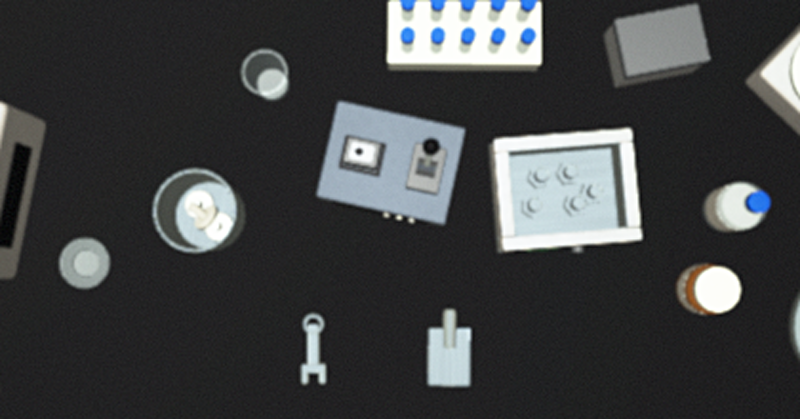

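Five fittings are in the tank, the filters in the upright pot, the plug seated at (362,154) and the lever thrown at (431,146). The bystanders are unmoved.

```bash
python3 -c "
from station import workorder; print(workorder.close_job())"
```

```text
the job is handed in; nothing more can be done
None
```

The job is done and handed in: all five fittings are in the tank and all three filters in the upright pot, and then the timer module was plugged fully home and the lever thrown fully on, in about 76 s with the bystanders unmoved.

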